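# Scrub out the filter bowl and lift it with tongs

## Task

Scrub out the aluminium filter bowl: take the long brush out of its block, push it down to the bottom of the bowl and draw it up again until its end is near the rim, twice over, then stand the brush back in its block and let go of it. Then pick up the tongs by their rubber grips, close their jaws on the bowl's sides and lift it, mouth up, about 10 cm above the bench; finish while still holding it there in the tongs. Never touch the bowl with the gripper itself or tip it over, and leave the pipe coupling, the bin of hex keys and the clamp where they are.

Things in the scene. Friction and masses are not known exactly. Their poses are not given: they have to be found in the camera images.
- bowl_center (a point): Filter bowl: loose plain aluminium cup, closed below, open on top, 42 mm outside and 32 mm inside diameter, 72 mm tall, floor 6 mm thick, about 110 g, standing on the bench. The point is on its axis half-way up: 36 mm above its underside, 30 mm above the inner floor, 36 mm below the rim; z up its axis. It and the low pipe coupling may swap places.
- brush_handle (a point): Middle of the handle of the long brush (180 mm, about 60 g) that stands upright in its block: round wooden handle 18 mm in diameter and 70 mm long on top, steel stem 8 mm thick, white bristle head 23 mm in diameter and 60 mm long below, flat end. The point is 145 mm above the lower end; z runs up along the brush.
- brush_tip (a point): Lower end of the brush, the centre of the flat end of its bristle head; z runs up along the brush.
- block_hole (a point): Brush block: fixed grey block 75 x 75 mm, 60 mm high, with one upright round hole in its middle, 30 mm in diameter and 50 mm deep, in which the brush stands. The point is the centre of the hole's mouth, level with the block's top. The block and the tongs' rest may be on either side of the bench.
- tongs_grip (a point): Midway between the two black rubber grips (each 50 mm long, 20 mm high) of the steel tongs as they lie open, 38 mm above the bench, half-way up the tongs; x from hinge to jaws, y to the left arm, z up. Hinge pin 110 mm behind, jaws 110 mm ahead. Over the backs of the grips the open tongs measure 61 mm; squeezed there to about 36 mm the jaws just close on the bowl. The point turns with the left arm.
- jaw_left (a point): Middle of the inner face of the left jaw (+y side), half-way up. Each jaw is a shallow upright V, 40 mm long, 20 mm high, that centres a round thing. What is to be held must stand half-way between jaw_left and jaw_right; they are 92 mm apart when open, about 44 mm when clamped on the bowl (the middle of the V stands off a little).
- jaw_right (a point): Middle of the inner face of the right jaw (-y side), half-way up the jaw.
- tongs: The tongs: 240 mm long, 140 g, all 20 mm high, lying flat on a fixed dark steel rest, jaws away from the robot. Sprung open: about 5 N at the grips (nearly constant) squeezes them; the jaws close twice as far as the grips. The rest: 4 mm base plate, crossbars 65 mm ahead of and 90 mm behind tongs_grip, so the grips' sides are free. Origin under tongs_grip, at the tongs' underside; axes the same.
- tongs_right: Right arm of the tongs, origin on the hinge pin; it turns about z towards the left arm, about 0.22 rad from fully open to clamped on the bowl, 0.30 rad to its closed stop.
- bowl: The filter bowl as a whole; origin at the centre of its underside.
- brush: The brush as a whole; origin at its lower end.
- coupling_center (a point): Bystander: loose dark steel pipe coupling, a ring 50 mm in diameter and 28 mm high; point at its centre. Leave it alone.
- key_bin_center (a point): Bystander: red open bin 80 x 140 mm, 55 mm high, with hex keys, at the far side; point at its centre. Leave it alone.
- clamp_center (a point): Bystander: dark steel clamp 50 x 110 mm, 62 mm high, with an orange lever on top, at the far side; point on its axis 30 mm up. Leave it alone.
Things that resemble listed ones, but are neither listed nor needed, are in the scene too. What is shaped like the brush but purple is not meant.

How it is judged:
By the outcome, as a careful person would: the job done as asked, in the order asked, and still so for the second after the job is handed in, while the arm keeps its last pose, push and grip.
It also fails if it takes over 72 s, if anything falls off the work surface, if the arm or the gripper's body presses on something with over 40 N, if the wrist force passes 120 N, or if a joint passes its speed limit or range.

## Robot

A 6-joint arm with a two-finger parallel gripper is mounted at the origin on the work surface. World frame = base frame: x ahead of the robot, y to its left, z up, the work surface at z = 0. Lengths are in m, angles in rad, forces in N, time in s.
With the tool pointing down it reaches from about 0.35 to 0.975 m from the base axis. Payload 4.9 kg.
Tool frame: the origin (TCP) lies at the very end of the fingers, on their centre line; the grasp point (between the pads) lies 19 mm behind it; z points along the fingers, x is the direction in which the jaws open and shut, and the axes are right-handed (so a half turn about z gives the same grasp; the last joint's range is limited). The gripper opens to 85 mm and grips with 20 to 120 N. Pads are 22 mm wide; open, the fingers measure 114 mm over their backs; the gripper's body (76 mm by 85 mm) begins 54 mm behind the grasp point. The pads swing forward as they close: fully open they stand 13 mm farther back than shut.
Start: joints at [-1.408, 0.053, 1.613, -0, 1.476, -0.119], TCP at [0.174, -0.6, 0.231] pointing down, gripper open.
Joint ranges: [-3.01, 3.01], [-1.01, 2.22], [0.06, 2.58], [-1.02, 4.17], [0.09, 2.62], [-3.14, 3.14]. Speed limits (rad/s): [2.57, 2.57, 3.14, 3.14, 3.14, 3.14].

## Interface

Orientations are given as a rotation vector (axis times angle).
In Python, from station import readout, viewer, ctrl, nets gives the robot as it stands. The module is installed in compiled form; this text tells all that it offers.
- The arm moves only by the tool step_arm, never from a script. Its argument "moves" is a list that holds one entry, the list of rows, each a list of 4 numbers: the shift along the world's x, y, z in cm, then the turn about the world's z in rad. In form: [[[dx, dy, dz, yaw], ...]]. A call has 1 to 10 rows; each row shifts and turns the commanded pose from where the row before left it; what a row does not reach is not made up. A row lasts 1/12 s, in which the tool goes at most 41.7 mm and 7.16 degrees, less where a joint would pass 70% of its speed; a pose out of reach is approached as far as the arm can. A call is refused whole if a number of a shift passes 4.17 or a number of a turn 0.125, either way. A call with a gripper value outside its range is refused whole. "grip" is the closure, from 0 (fully open) to 1 (shut), set as the call begins (left out, the last holds). The fingers move at their own pace and stop on an object; "squeeze" is the grip in N (left out, the last holds). Time passes only in rows, so rows that do not move let the fingers close. It gives the time, the measured TCP pose, the force and the opening at its end, in the units of the state.
- readout.get_obs(): the state, without advancing time (a new reading comes with each control period).
- viewer.get_image(name): name is "scene" or "top"; returns the picture (400x640x3 uint8, blue, green, red); there is no depth.
- viewer.calibration(name): a dict with "camera_matrix" (3x3 intrinsics, pixels), "k1" (the pictures are not rectified: a ray, as slopes to the right and down, at radius r is drawn at 1 + k1 r^2 times it, then the intrinsics apply), "R" (3x3) and "t" (3): a world point X has camera coordinates R X + t. Camera axes: x right, y down, z forward; pixel columns grow to the right and rows downward; lengths in m; the calibration is good to about 2 mm. A picture is of the moment at which its call begins. calibration takes no time and is no camera call.
- ctrl.finish_job(): hands the job in, once; it reports no verdict.
Trained networks look in the newest picture that a camera, given by its name, has taken for a name from the list of things; names that differ only in an ending like _2 or _b are one class to them, and where a whole thing is asked for, a point or a joint stands for the part that bears it (a point fixed in the world has none). Each returns a list of dicts, best first, with "confidence" (0 to 1); they miss things now and then, are a little off and sometimes report something else, mostly with a low value. They report only what shows in the picture. A call takes as long as a camera call. They do not tell look-alikes from the thing itself.
- nets.masks_of(camera, thing): "region" (400x640 bool, what is visible of it) and "box" ([left, top, right, bottom] in pixels, round what is visible of it).
- nets.pinpoint(camera, thing): "at" ([column, row] in pixels: a listed point, or the origin of a listed thing).
The state is a dict: "t": time; "q": joint angles; "dq": joint speeds; "effort": joint torques, N m; "tool_pos": TCP position; "tool_rot": TCP orientation; "contact_force": force on the tool from outside, world axes, zero at the start; "wrist_torque": the same for the moment, N m; "opening": finger opening in m.
Only numpy, scipy, OpenCV 4.12 (cv2) and the standard library are available. Lean on these libraries where they do the work, as an engineer would, in place of code of your own. Each camera call takes 0.05 s, during which the arm holds its last target. There are 200 camera calls.

## Working session

There is one attempt and no reset: what is moved stays moved. The work goes in short steps, Python scripts to look and compute and a tool call to move; the robot and the scene stay as the last step left them, time stands still between calls to the robot, and variables do not carry over. Pictures are saved under pics/ and viewed, about 8 in all and at most 12, crops included, and the job is handed in when it is done.

Besides the shell and the picture viewer there is one more tool, called after "Call:" by a JSON object that holds its "name" and its "arguments". step_arm: Moves the arm, as the interface text tells. Its arguments: {"type":"object","properties":{"moves":{"type":"array","items":{"type":"array","items":{"type":"array","items":{"type":"number"}}}},"grip":{"type":"number"},"squeeze":{"type":"number"}},"required":["moves"]}

```bash
mkdir -p pics; cat > h.py <<'E'
import numpy as np, cv2
from station import readout, viewer, ctrl, nets
def ray(cam,px):
    c=viewer.calibration(cam);K=np.array(c['camera_matrix']);R=np.array(c['R']);t=np.array(c['t'])
    d=np.linalg.inv(K)@[px[0],px[1],1];d=d[:2];rd=np.hypot(*d);r=rd
    for _ in range(30): r=rd/(1+c['k1']*r*r)
    u=d*(r/rd if rd>0 else 1)
    return -R.T@t, R.T@np.array([u[0],u[1],1])
def atz(cam,px,z):
    o,d=ray(cam,px);return o+d*(z-o[2])/d[2]
def proj(cam,X):
    c=viewer.calibration(cam);K=np.array(c['camera_matrix']);p=np.array(c['R'])@X+np.array(c['t']);u=p[:2]/p[2]
    u=u*(1+c['k1']*(u@u));return (K@[u[0],u[1],1])[:2]
def tri(p1,p2):
    A=[];b=[]
    M=np.zeros((3,3));v=np.zeros(3)
    for cam,p in (('scene',p1),('top',p2)):
        o,d=ray(cam,p);d=d/np.linalg.norm(d);P=np.eye(3)-np.outer(d,d);M+=P;v+=P@o
    X=np.linalg.solve(M,v)
    return X,[np.round(proj(c,X)-p,1) for c,p in (('scene',p1),('top',p2))]
E
python3 - <<'E'
from h import *
np.set_printoptions(precision=4,suppress=True)
for c in('scene','top'):
    im=viewer.get_image(c);cv2.imwrite(f'pics/{c}0.png',im)
    o,d=ray(c,(320,200));print(c,o,d)
    for n in ['bowl_center','brush_handle','brush_tip','block_hole','tongs_grip','jaw_left','jaw_right','coupling_center','tongs']:
        print(n,[(np.round(x['at'],1).tolist(),round(x['confidence'],2)) for x in nets.pinpoint(c,n)[:4]])
E
```

```text
scene [ 1.4439 -0.3877  0.8915] [-0.7051  0.3287 -0.6284]
bowl_center [([281.3, 243.9], 0.63)]
brush_handle [([195.9, 201.5], 0.62), ([182.5, 229.3], 0.6)]
brush_tip [([195.4, 269.1], 0.92), ([205.1, 240.6], 0.65)]
block_hole [([204.0, 223.8], 0.63)]
tongs_grip [([380.9, 181.8], 0.72)]
jaw_left [([401.8, 198.0], 0.72)]
jaw_right [([373.9, 199.2], 0.64)]
coupling_center [([346.8, 223.8], 0.59), ([400.7, 200.3], 0.58)]
tongs [([380.6, 179.8], 0.9)]
top [0.416  0.0027 1.5738] [ 0.0939 -0.0052 -0.9956]
bowl_center [([355.1, 181.7], 0.44)]
brush_handle [([422.3, 219.5], 0.47), ([442.1, 190.6], 0.46)]
brush_tip [([430.3, 198.1], 0.49)]
block_hole [([413.2, 224.3], 0.83)]
tongs_grip [([223.6, 228.7], 0.79)]
jaw_left [([221.1, 194.3], 0.66)]
jaw_right [([251.4, 205.9], 0.45)]
coupling_center [([283.4, 189.1], 0.68), ([222.4, 227.7], 0.3)]
tongs [([226.1, 232.7], 0.71)]
```

View pics/scene0.png

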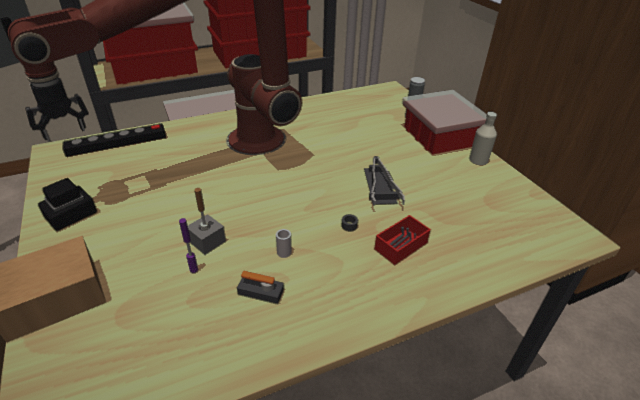

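View pics/top0.png

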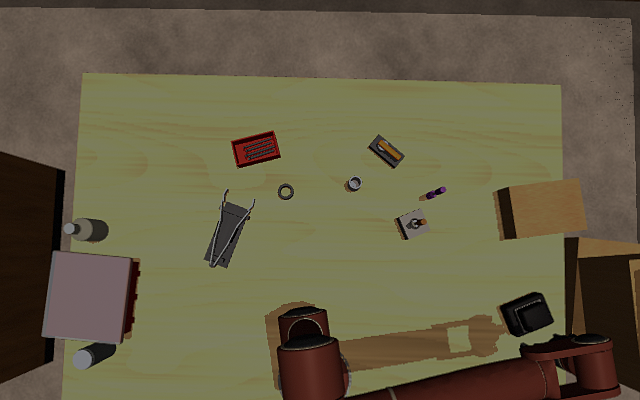

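The scene view shows the brown-handled brush at (199,200), upright in the grey block at (206,233). The purple look-alike is at (187,240), the bowl at (284,243), the coupling at (349,223) and the tongs at (381,182). In the top view they are at: block (413,224), brush handle (422,219), purple (433,193), bowl (355,184), coupling (286,191), tongs (228,230). The brown brush standing in the block fits the description; the purple one does not. An enlarged crop will confirm it.

```bash
python3 - <<'E'
from h import *
np.set_printoptions(precision=4,suppress=True)
P={'bowl':((281.3,243.9),(355.1,181.7)),'handle':((195.9,201.5),(422.3,219.5)),'hole':((204,223.8),(413.2,224.3)),
'grip':((380.9,181.8),(223.6,228.7)),'jl':((401.8,198),(221.1,194.3)),'jr':((373.9,199.2),(251.4,205.9)),'coup':((346.8,223.8),(283.4,189.1))}
Z={'bowl':.036,'handle':.155,'hole':.06,'grip':.038,'jl':.038,'jr':.038,'coup':.014}
for k,(a,b) in P.items():
    print(k,*tri(a,b),atz('scene',a,Z[k])[:2],atz('top',b,Z[k])[:2])
for c in('scene','top'):
  viewer.get_image(c)
  for n in ['bowl','brush','tongs','coupling_center']:
    print(c,n,[(np.round(x['box']).tolist(),round(x['confidence'],2),np.round(np.argwhere(x['region']).mean(0)[::-1],1).tolist(),int(x['region'].sum())) for x in nets.masks_of(c,n)[:3]])
s=cv2.imread('pics/scene0.png');t=cv2.imread('pics/top0.png')
R=lambda im,x,y,w,h,k:cv2.resize(im[y:y+h,x:x+w],None,fx=k,fy=k,interpolation=cv2.INTER_CUBIC)
# four tiles each 400x300
o=np.vstack([np.hstack([R(s,160,180,133.33.__int__()+1,100,3)[:300,:400],R(s,330,140,134,100,3)[:300,:400]]),
 np.hstack([R(t,340,160,134,100,3)[:300,:400],R(t,190,175,134,100,3)[:300,:400]])])
o=np.clip(o.astype(float)*1.5,0,255).astype(np.uint8)
cv2.imwrite('pics/crop1.png',o)
E
```

```text
bowl [ 0.6216 -0.1163  0.0381] [array([ 0.4, -0. ]), array([0.3, 0.1])] [ 0.6192 -0.1166] [ 0.6222 -0.1155]
handle [ 0.4995 -0.3064  0.1546] [array([0.7, 0. ]), array([0.6, 0.2])] [ 0.4992 -0.3082] [ 0.4999 -0.3045]
hole [ 0.4895 -0.2968  0.0639] [array([0.3, 0. ]), array([0.2, 0.1])] [ 0.4847 -0.2971] [ 0.4899 -0.2968]
grip [0.4617 0.2952 0.0253] [array([ 1.1, -0.1]), array([1. , 0.5])] [0.4753 0.2815] [0.463  0.2961]
jl [0.5705 0.3062 0.0337] [array([ 1.1, -0.1]), array([0.9, 0.5])] [0.5741 0.2993] [0.5717 0.3083]
jr [0.5393 0.2153 0.0325] [array([-1.3,  0.1]), array([-1.1, -0.6])] [0.5462 0.2154] [0.5371 0.211 ]
coup [0.593  0.1071 0.0121] [array([ 2.3, -0.1]), array([1.9, 0.9])] [0.5928 0.0995] [0.5957 0.1132]
scene bowl [([278.0, 229.0, 294.0, 261.0], 0.97, [284.0, 243.0], 437)]
scene brush [([178.0, 219.0, 199.0, 273.0], 0.89, [188.2, 246.4], 384), ([194.0, 190.0, 208.0, 230.0], 0.73, [201.0, 208.2], 281)]
scene tongs [([373.0, 159.0, 404.0, 205.0], 0.67, [386.9, 180.9], 271)]
scene coupling_center [([343.0, 214.0, 354.0, 234.0], 0.79, [349.8, 222.2], 223)]
top bowl []
top brush [([412.0, 220.0, 422.0, 224.0], 0.62, [417.2, 222.8], 66), ([425.0, 186.0, 448.0, 203.0], 0.45, [435.4, 192.5], 127)]
top tongs [([208.0, 191.0, 254.0, 268.0], 0.89, [224.9, 231.8], 442)]
top coupling_center [([409.0, 218.0, 424.0, 230.0], 0.59, [417.6, 222.6], 107), ([276.0, 185.0, 292.0, 201.0], 0.46, [285.0, 190.9], 196)]
```

View pics/crop1.png

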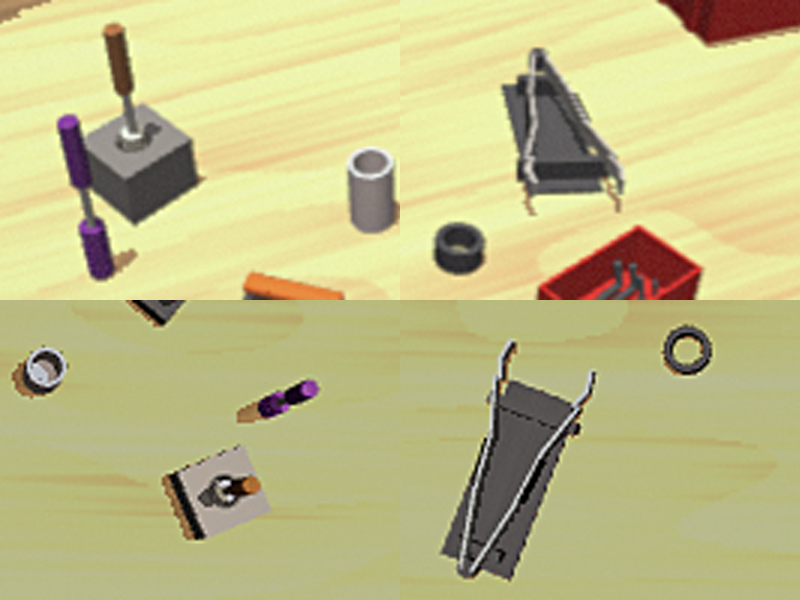

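The crop confirms it: the brown-handled, white-headed brush stands in the block, and the purple one stands on the bench beside it. Next I'll check for lean and refine the positions from the crop pixels.

```bash
python3 - <<'E'
from h import *
np.set_printoptions(precision=4,suppress=True)
print('top of handle',tri((198.3,190.3),(423.3,221.5)))
print('scene vertical', [proj('scene',np.array([.4895,-.2968,z])) for z in(.07,.12,.19)])
print('top vertical', [proj('top',np.array([.4895,-.2968,z])) for z in(.07,.12,.19)])
print('rim',tri((283.7,234.3),(354.7,182.7)),atz('scene',(283.7,234.3),.072),atz('top',(354.7,182.7),.072))
for n,p in(('L',(227.3,190)),('R',(254.3,200)),('hinge',(211.7,265))): print(n,atz('top',p,.04))
# brush axis from scene/top masks
for c in('scene','top'):
  viewer.get_image(c)
  for x in nets.masks_of(c,'brush')[:2]:
    m=np.argwhere(x['region'])[:,::-1].astype(float)
    mu=m.mean(0);u,s,v=np.linalg.svd(m-mu,full_matrices=False);pr=(m-mu)@v[0]
    print(c,x['box'],mu+v[0]*pr.min(),mu+v[0]*pr.max())
m=max(nets.masks_of('top','tongs'),key=lambda x:x['confidence'])['region']
pts=np.array([atz('top',p,.038)[:2] for p in np.argwhere(m)[:,::-1]]);mu=pts.mean(0);u,s,v=np.linalg.svd(pts-mu,full_matrices=False)
print('tongs',mu,v,((pts-mu)@v.T).min(0),((pts-mu)@v.T).max(0))
for n in ['tongs_grip','jaw_left','jaw_right','tongs_right','tongs']:print(n,[(np.round(x['at'],1).tolist(),atz('top',x['at'],.038)[:2],round(x['confidence'],2)) for x in nets.pinpoint('top',n)[:2]])
print(readout.get_obs())
E
```

```text
top of handle (array([ 0.493 , -0.2985,  0.1853]), [array([-0.9, -0.1]), array([-0.8, -0.2])])
scene vertical [array([203.9595, 222.1687]), array([201.3477, 208.4114]), array([197.4602, 187.8951])]
top vertical [array([413.8389, 224.2816]), array([417.1692, 223.5423]), array([422.2329, 222.418 ])]
rim (array([ 0.6157, -0.1098,  0.0667]), [array([-0.8,  0. ]), array([-0.7, -0.3])]) [ 0.6219 -0.1095  0.072 ] [ 0.6143 -0.1116  0.072 ]
L [0.5856 0.2888 0.04  ]
R [0.5558 0.2023 0.04  ]
hinge [0.3487 0.3286 0.04  ]
scene [180.4, 219.2, 195.2, 271.8] [182.0333 218.9926] [193.8651 272.0301]
scene [196.2, 187.8, 207.6, 227.8] [197.2532 188.9502] [205.2065 229.353 ]
top [365.6, 136.8, 405.4, 164.3] [371.7162 140.2797] [400.8618 161.559 ]
top [409.6, 219.0, 423.5, 227.9] [425.1657 220.642 ] [410.1349 224.5224]
tongs [0.4642 0.2976] [[-0.9514  0.3079]
 [-0.3079 -0.9514]] [-0.121 -0.039] [0.1243 0.0648]
tongs_grip [([224.9, 229.5], array([0.4606, 0.2919]), 0.94)]
jaw_left [([224.0, 194.0], array([0.5728, 0.2992]), 0.74)]
jaw_right [([253.5, 204.3], array([0.5423, 0.2046]), 0.63)]
tongs_right [([224.2, 229.5], array([0.4605, 0.2941]), 0.74), ([213.5, 264.1], array([0.3515, 0.3235]), 0.45)]
tongs [([227.8, 230.2], array([0.4586, 0.2827]), 0.8)]
{'t': 2.0, 'q': array([-1.408 ,  0.0527,  1.6129,  0.    ,  1.476 , -0.119 ]), 'dq': array([-0.0015,  0.001 ,  0.0009,  0.0006, -0.0005,  0.001 ]), 'effort': array([ -0.0001, -39.367 , -37.0451,  -0.0001,   0.0005,  -0.    ]), 'tool_pos': array([ 0.1738, -0.6003,  0.2313]), 'tool_rot': array([-2.5113,  1.8875,  0.    ]), 'contact_force': array([-0.8818,  0.1885, -0.1503]), 'wrist_torque': array([ 0.0318,  0.0162, -0.0031]), 'opening': 0.08521610557246051}
```

Call:
{"name": "step_arm", "arguments": {"moves": [[[2.9,2.8,0,0],[2.9,2.8,0,0],[2.9,2.8,0,0],[2.9,2.8,0,0],[2.9,2.8,0,0],[2.9,2.8,0,0],[2.9,2.8,0,0],[2.9,2.8,0,0],[2.9,2.8,0,0],[2.9,2.8,0,0]]], "grip": 0}}

```text
t: 2.83
tool_pos: [0.465, -0.3187, 0.2316]
tool_rot: [2.511, -1.887, 0.001]
contact_force: [0.3, 0.3, -0.6]
opening: 0.0854
```

Call:
{"name": "step_arm", "arguments": {"moves": [[[2.65,2.3,0,0],[0,0,0,0],[0,0,0,0]]]}}

```text
t: 3.08
tool_pos: [0.4913, -0.296, 0.2313]
tool_rot: [2.514, -1.883, -0.0]
contact_force: [1.1, -0.6, 0.0]
opening: 0.0856
```

Call:
{"name": "step_arm", "arguments": {"moves": [[[0,0,-3,0],[0,0,-3,0],[0,0,-2.5,0],[0,0,-1,0],[0,0,0,0]]]}}

```text
t: 3.5
tool_pos: [0.4878, -0.2968, 0.1328]
tool_rot: [2.51, -1.889, -0.01]
contact_force: [-0.3, 0.6, 0.7]
opening: 0.0853
```

Call:
{"name": "step_arm", "arguments": {"moves": [[[0,0,0,0],[0,0,0,0],[0,0,0,0],[0,0,0,0],[0,0,0,0],[0,0,0,0],[0,0,0,0],[0,0,0,0]]], "grip": 1, "squeeze": 40}}

```text
t: 4.17
tool_pos: [0.4909, -0.2979, 0.1374]
tool_rot: [2.511, -1.887, 0.003]
contact_force: [1.1, -0.4, 4.4]
opening: 0.017
```

```bash
python3 - <<'E'
from h import *
np.set_printoptions(precision=4,suppress=True)
o=readout.get_obs();print({k:o[k] for k in('t','tool_pos','tool_rot','contact_force','wrist_torque','opening')})
s=viewer.get_image('scene')
b=nets.masks_of('scene','brush');print([(x['box'],x['confidence']) for x in b])
cv2.imwrite('pics/g2.png',cv2.resize(s[140:290,140:340],None,fx=4,fy=4,interpolation=cv2.INTER_CUBIC))
E
```

```text
{'t': 4.1667, 'tool_pos': array([ 0.4909, -0.2979,  0.1374]), 'tool_rot': array([ 2.5112, -1.8871,  0.0033]), 'contact_force': array([ 1.0674, -0.4075,  4.435 ]), 'wrist_torque': array([-0.1374,  0.018 , -0.0053]), 'opening': 0.016998209912952814}
[([196.3, 188.9, 211.7, 228.5], 0.63), ([179.6, 217.9, 196.7, 270.5], 0.55)]
```

View pics/g2.png

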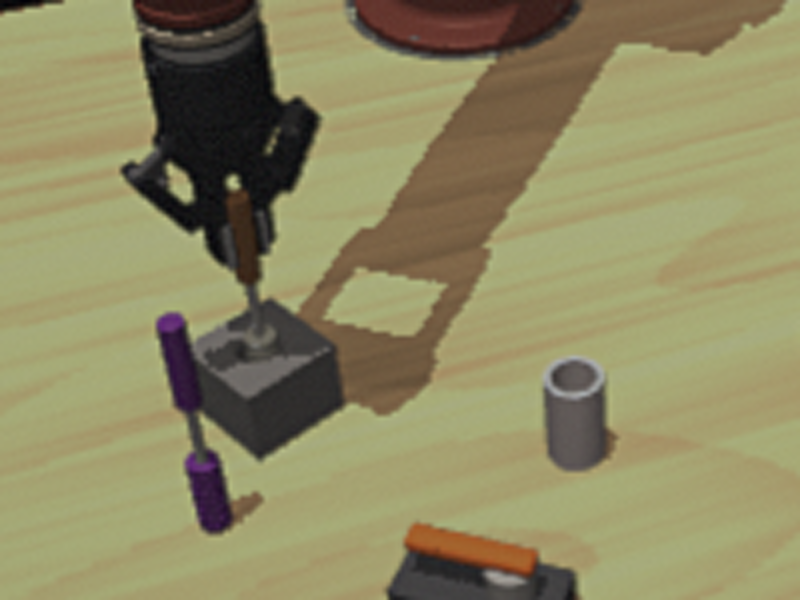

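The picture shows the brown brush between the pads at crop (243,235). Its head is still in the hole at (260,338), and nothing else has been touched. Lifting.

Call:
{"name": "step_arm", "arguments": {"moves": [[[0,0,1,0],[0,0,2,0],[0,0,2.5,0],[0,0,2.5,0],[0,0,1.5,0],[0,0,0,0]]]}}

```text
t: 4.77
tool_pos: [0.4917, -0.2982, 0.2358]
tool_rot: [-2.512, 1.887, -0.01]
contact_force: [0.0, -0.1, 0.2]
opening: 0.0169
```

Call:
{"name": "step_arm", "arguments": {"moves": [[[1.1,1.6,0,0],[1.5,2.2,0,0],[2,2.8,0,0],[2,2.8,0,0],[2,2.8,0,0],[1.5,2.1,0,0],[1.1,1.7,0,0],[0.5,0.8,0,0],[0,0,0,0],[0,0,0,0]]]}}

```text
t: 5.6
tool_pos: [0.6066, -0.1294, 0.23]
tool_rot: [2.511, -1.886, -0.003]
contact_force: [-0.0, 0.6, -0.6]
opening: 0.0172
```

```bash
python3 - <<'E'
from h import *
np.set_printoptions(precision=4,suppress=True)
o=readout.get_obs();print({k:o[k] for k in('t','tool_pos','tool_rot','contact_force','wrist_torque','opening')})
s=viewer.get_image('scene');t=viewer.get_image('top')
for c in('scene','top'):
  for n in('brush','bowl'):
    for x in nets.masks_of(c,n)[:3]: print(c,n,x['box'],round(x['confidence'],2))
  for n in('brush_tip','bowl_center'):print(c,n,[(np.round(x['at'],1).tolist(),round(x['confidence'],2)) for x in nets.pinpoint(c,n)[:3]])
R=lambda im,x,y,w,h,k:cv2.resize(im[y:y+h,x:x+w],None,fx=k,fy=k,interpolation=cv2.INTER_CUBIC)
cv2.imwrite('pics/b3.png',np.hstack([R(s,250,170,66,100,6)[:600,:400],R(t,325,140,66,100,6)[:600,:400]]))
E
```

```text
{'t': 5.6, 'tool_pos': array([ 0.6066, -0.1294,  0.23  ]), 'tool_rot': array([ 2.5108, -1.886 , -0.0031]), 'contact_force': array([-0.023 ,  0.5877, -0.5672]), 'wrist_torque': array([-0.0058, -0.0285, -0.0535]), 'opening': 0.017208942568200027}
scene brush [181.6, 218.7, 198.2, 271.3] 0.78
scene brush [270.8, 167.9, 277.8, 225.0] 0.67
scene bowl [276.5, 231.4, 293.7, 259.6] 0.83
scene brush_tip [([277.4, 225.9], 0.83), ([193.2, 268.5], 0.7)]
scene bowl_center [([280.1, 244.1], 0.57)]
top brush [425.5, 187.9, 447.5, 199.7] 0.67
top brush [230.9, 128.3, 278.7, 164.1] 0.37
top brush_tip [([361.1, 181.4], 0.51), ([429.3, 198.3], 0.49)]
top bowl_center [([354.4, 181.2], 0.52)]
```

View pics/b3.png

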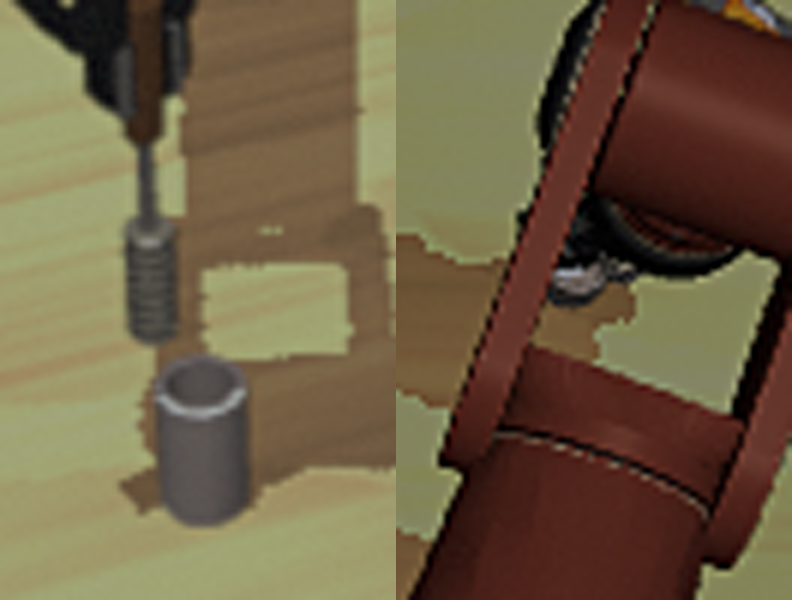

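The brush hangs upright with its tip at scene pixel (275,226); the bowl rim is centred near (283.5,234.5). The arm hides the bowl in the top view. I'll compute the offset by fitting extents in the scene view.

```bash
cat > fit.py <<'E'
from h import *
from scipy.optimize import least_squares
a=np.linspace(0,2*np.pi,120)
def circ(cam,x,y,z,r): return np.array([proj(cam,np.array([x+r*np.cos(t),y+r*np.sin(t),z])) for t in a])
def ext(c): return np.r_[c.min(0),c.max(0)]  # l,t,r,b
def o(v,off,k=6): return (v+.5)/k-.5+off
E
python3 - <<'E'
from fit import *
np.set_printoptions(precision=4,suppress=True)
T=np.array([.6066,-.1294,.1026])
# bowl: rim outer l,t,r  and base bottom
L,Tt,Rr,B,Rb=o(157,250),o(357,170),o(248,250),o(523,170),o(417,170)
def fb(p):
    e=ext(circ('scene',*p,.072,.021));b=ext(circ('scene',*p,0.,.021));return [e[0]-L,e[1]-Tt,e[2]-Rr,e[3]-Rb,b[3]-B]
r=least_squares(fb,[.618,-.113]);print('bowl',r.x,r.fun)
l,rr,b=o(127,250),o(178,250),o(344,170)
def ft(p):
    e=ext(circ('scene',*p,T[2],.0115));return [e[0]-l,e[2]-rr,e[3]-b]
q=least_squares(ft,T[:2]);print('tip',q.x,q.fun,'rel',r.x-q.x,'tcp',T)
# images: dump gray profile for checking edges in scene0 for bowl and top0 rim
t=cv2.imread('pics/top0.png');g=cv2.cvtColor(t,cv2.COLOR_BGR2GRAY)
print(g[172:196,342:368])
E
```

```text
bowl [ 0.6186 -0.1093] [-0.1976 -0.8479  0.1994 -0.1584  0.9451]Traceback (most recent call last):
  File "<stdin>", line 12, in <module>
    return func(*args, **kwargs)
    vector_fun = VectorFunction(
        fun_wrapped,
    ...<6 lines>...
        workers=workers
    )
    self.J, dct = approx_derivative(
                  ~~~~~~~~~~~~~~~~~^
        self.fun_wrapped, self.x, f0=self.f, **finite_diff_options
        ^^^^^^^^^^^^^^^^^^^^^^^^^^^^^^^^^^^^^^^^^^^^^^^^^^^^^^^^^^
    )
    ^
    J, _nfev = _dense_difference(fun_wrapped, x0, f0, h,
               ~~~~~~~~~~~~~~~~~^^^^^^^^^^^^^^^^^^^^^^^^
                             use_one_sided, method,
                             ^^^^^^^^^^^^^^^^^^^^^^
                             mf)
                             ^^^
    df = [f_eval - f0 for f_eval in f_evals]
                                    ^^^^^^^
    f = np.atleast_1d(self.fun(x, *self.args, **self.kwargs))
                      ~~~~~~~~^^^^^^^^^^^^^^^^^^^^^^^^^^^^^^
    return np.atleast_1d(self.fun(x))
                         ~~~~~~~~^^^
    return self.f(x, *self.args, **self.kwargs)
           ~~~~~~^^^^^^^^^^^^^^^^^^^^^^^^^^^^^^
  File "<stdin>", line 11, in ft
  File "fit.py", line 4, in circ
    def circ(cam,x,y,z,r): return np.array([proj(cam,np.array([x+r*np.cos(t),y+r*np.sin(t),z])) for t in a])
                                            ~~~~^^^^^^^^^^^^^^^^^^^^^^^^^^^^^^^^^^^^^^^^^^^^^^^
  File "h.py", line 12, in proj
    c=viewer.calibration(cam);K=np.array(c['camera_matrix']);p=np.array(c['R'])@X+np.array(c['t']);u=p[:2]/p[2]
ValueError: time passes only in moves, steps and waits
```

```bash
sed -i 's/^def ray/import functools\n@functools.cache\ndef cal(c): return viewer.calibration(c)\ndef ray/; s/c=viewer.calibration(cam)/c=cal(cam)/' h.py
cat > run.py <<'E'
from fit import *
np.set_printoptions(precision=4,suppress=True)
T=np.array([.6066,-.1294,.1026])
L,Tt,Rr,B,Rb=o(157,250),o(357,170),o(248,250),o(523,170),o(417,170)
def fb(p):
    e=ext(circ('scene',*p,.072,.021));b=ext(circ('scene',*p,0.,.021));return [e[0]-L,e[1]-Tt,e[2]-Rr,e[3]-Rb,b[3]-B]
r=least_squares(fb,[.618,-.113]);print('bowl',r.x,r.fun)
l,rr,b=o(127,250),o(178,250),o(344,170)
def ft(p):
    e=ext(circ('scene',*p,T[2],.0115));return [e[0]-l,e[2]-rr,e[3]-b]
q=least_squares(ft,T[:2]);print('tip',q.x,q.fun,'rel',r.x-q.x,'tcp',T)
t=cv2.imread('pics/top0.png');g=cv2.cvtColor(t,cv2.COLOR_BGR2GRAY)
print(g[174:194,343:366])
E
python3 run.py
```

```text
bowl [ 0.6186 -0.1093] [-0.1976 -0.8479  0.1994 -0.1584  0.9451]
tip [ 0.6064 -0.1275] [-0.0744  0.0746 -0.0017] rel [0.0123 0.0182] tcp [ 0.6066 -0.1294  0.1026]
[[119 120 120 121 120 120 120 121 120 121 121 122 121 120 120 120 121 120
  121 120 121 121 121]
 [119 120 120 120 120 120 121 120 120 121 120  81 124 122 120 120 121 121
  120 122 120 120 120]
 [120 120 119 120 120 120 121 121 121 127 135 139 140 138 134 126 121 122
  121 120 119 120 120]
 [117 118 119 119 119 119 120  81 131 138  81  46  17  54  94 140 132  81
  120 120 120 119 119]
 [116 116 116 116 118 118 120 132 138  42  20  25  26  27  23  28 134 131
  120 119 120 120 119]
 [117 117 118 118 120 120  96 135  42  16  21  24  27  27  26  23  28 141
  126 120 119 119 120]
 [116 117 119 123 124  70 130 107   1  56 101  96  81  38  27  27  28  97
  135 122 120 120 119]
 [113 115 117  63  69  46 137 106 137 137  96  97 101 106  59  26  25  54
  137  83 121 119 119]
 [116 120 125  70  75  16 140  92 130 129 130  92  94  98 105  11  24  56
  138  82 122 120 119]
 [119 123  69  73  63  29 137 132 127 126 127 129  92  94  99  5
[... 303 characters left out ...]
122 120 120 120 120]
 [119 124  66  72  77  24  28  24  63 139 138 135 121 113 139 137  75  96
  119 118 119 119 119]
 [121 126  67  70  74  50  27  27  24  18  75  92 139 136  78  37  70 119
  115 115 115 116 115]
 [121 123  74  79  81  77  51  25  30  29  25  23  22  19  18  76 124 118
  118 116 117 117 117]
 [120 123 125  76  81  82  84  67  23  23  24  23  18  18  78 127 120 119
  118 118 118 118 119]
 [119 121 123 125  75  79  81  82  79  63  63  48 107 131 125 121 120 118
  119 119 119 119 119]
 [120 120 120 123 124 127 127  79 131 130 130 126 124 122 121 119 119 119
  120 119 120 119 120]
 [119 121 120 121 121 122 123 123 122 122 121 122 121 120 120 119 120 120
  120 120 119 119 119]]
```

Call:
{"name": "step_arm", "arguments": {"moves": [[[0.5,0.9,0,0],[0.5,0.85,0,0],[0,0,-1.0,0],[0,0,-1.0,0],[0,0,0,0],[0,0,0,0],[0,0,0,0]]]}}

```text
t: 6.68
tool_pos: [0.617, -0.1119, 0.2107]
tool_rot: [2.511, -1.887, -0.001]
contact_force: [-0.0, -0.5, 0.5]
opening: 0.0171
```

```bash
python3 - <<'E'
from h import *
np.set_printoptions(precision=4,suppress=True)
o=readout.get_obs();print({k:o[k] for k in('t','tool_pos','tool_rot','contact_force','wrist_torque','opening')})
s=viewer.get_image('scene');t=viewer.get_image('top')
cv2.imwrite('pics/s4.png',s)
R=lambda im,x,y,w,h,k:cv2.resize(im[y:y+h,x:x+w],None,fx=k,fy=k,interpolation=cv2.INTER_CUBIC)
cv2.imwrite('pics/b4.png',np.hstack([R(s,258,200,50,75,8),R(t,330,150,50,75,8)]))
E
```

```text
{'t': 6.6833, 'tool_pos': array([ 0.617 , -0.1119,  0.2107]), 'tool_rot': array([ 2.5109, -1.8873, -0.0014]), 'contact_force': array([-0.0326, -0.5487,  0.4733]), 'wrist_torque': array([-0.0168,  0.0357, -0.0123]), 'opening': 0.01711149445730859}
```

View pics/b4.png

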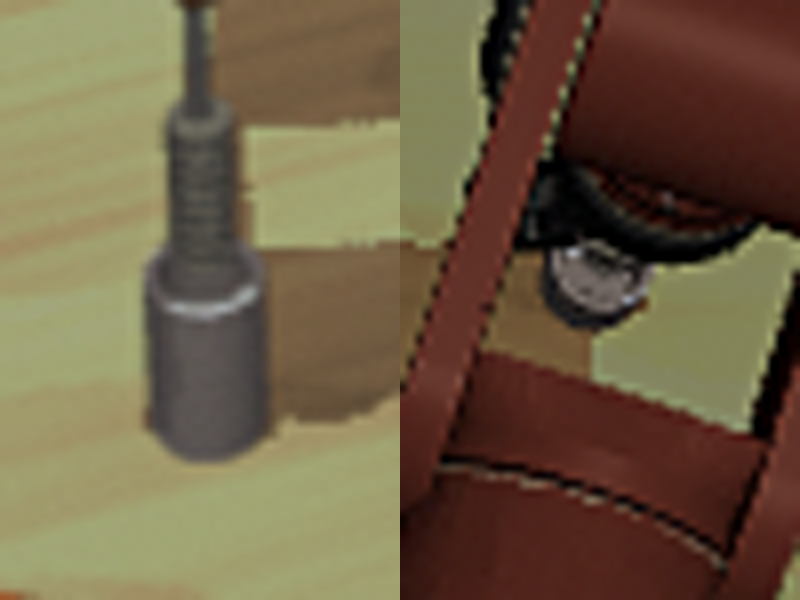

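```bash
python3 - <<'E'
from fit import *
np.set_printoptions(precision=1,suppress=True)
f=lambda e:(e-[258,200,258,200]+.5)*8-.5
for n,x,y in(('tcp',.6175,-.1115),('+x',.6215,-.1115),('+y',.6175,-.1075)):
  print(n,'tip',f(ext(circ('scene',x,y,.0836,.0115))),'headtop',f(ext(circ('scene',x,y,.1436,.0115))),'rim',f(ext(circ('scene',x,y,.072,.021))),'base',f(ext(circ('scene',x,y,0,.021))))
s=cv2.imread('pics/s4.png');cv2.imwrite('pics/b4b.png',np.clip(cv2.resize(s[222:262,270:300],None,fx=15,fy=15,interpolation=cv2.INTER_CUBIC).astype(float)*1.7,0,255).astype(np.uint8))
E
```

```text
tcp tip [163.6 222.7 232.2 269.4] headtop [156.9  87.6 227.7 133.7] rim [136.7 228.9 261.2 314.4] base [145.2 378.3 265.1 464.6]
+x tip [167.6 230.1 236.4 277.1] headtop [161.   94.9 232.1 141.2] rim [140.6 236.3 265.4 322.2] base [149.  385.7 269.2 472.4]
+y tip [174.9 219.7 243.4 266.3] headtop [168.5  84.6 239.3 130.6] rim [147.9 225.9 272.2 311.2] base [156.  375.2 275.8 461.4]
```

View pics/b4b.png

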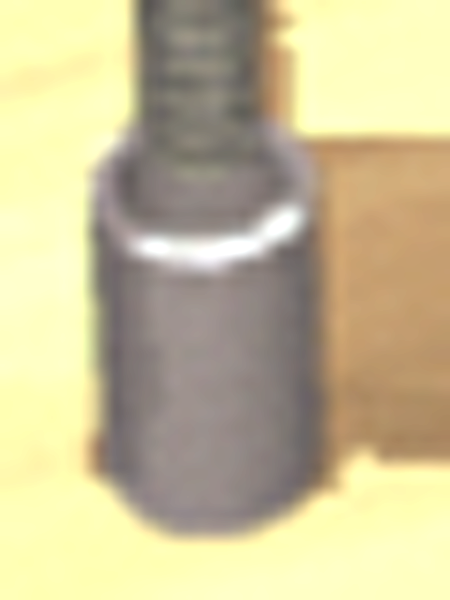

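The tip is over the mouth with its end at crop (200,175) and the rim centred near (207,195). I'll nudge +1 mm in x and +0.8 mm in y, then enter slowly while watching the force.

Call:
{"name": "step_arm", "arguments": {"moves": [[[0.1,0.08,0,0],[0,0,-0.6,0],[0,0,-0.6,0],[0,0,-0.6,0],[0,0,0,0]]]}}

```text
t: 7.2
tool_pos: [0.6172, -0.1107, 0.1908]
tool_rot: [2.51, -1.887, -0.005]
contact_force: [0.1, 0.8, -1.7]
opening: 0.0169
```

Call:
{"name": "step_arm", "arguments": {"moves": [[[0,0,-0.8,0],[0,0,-0.8,0],[0,0,-0.8,0],[0,0,0,0]]]}}

```text
t: 7.53
tool_pos: [0.6169, -0.1106, 0.1663]
tool_rot: [2.51, -1.887, -0.006]
contact_force: [-0.4, -0.8, -1.1]
opening: 0.0169
```

```bash
python3 - <<'E'
from h import *
o=readout.get_obs();print({k:np.round(o[k],4) for k in('t','tool_pos','contact_force','wrist_torque')})
s=viewer.get_image('scene')
t=viewer.get_image('top')
R=lambda im,x,y,w,h,k:cv2.resize(im[y:y+h,x:x+w],None,fx=k,fy=k,interpolation=cv2.INTER_CUBIC)
cv2.imwrite('pics/b5.png',np.hstack([R(s,258,200,50,75,8),R(t,330,150,50,75,8)]))
E
```

```text
{'t': np.float64(7.5333), 'tool_pos': array([ 0.6169, -0.1106,  0.1663]), 'contact_force': array([-0.3561, -0.8068, -1.0936]), 'wrist_torque': array([0.0092, 0.0172, 0.0178])}
```

View pics/b5.png

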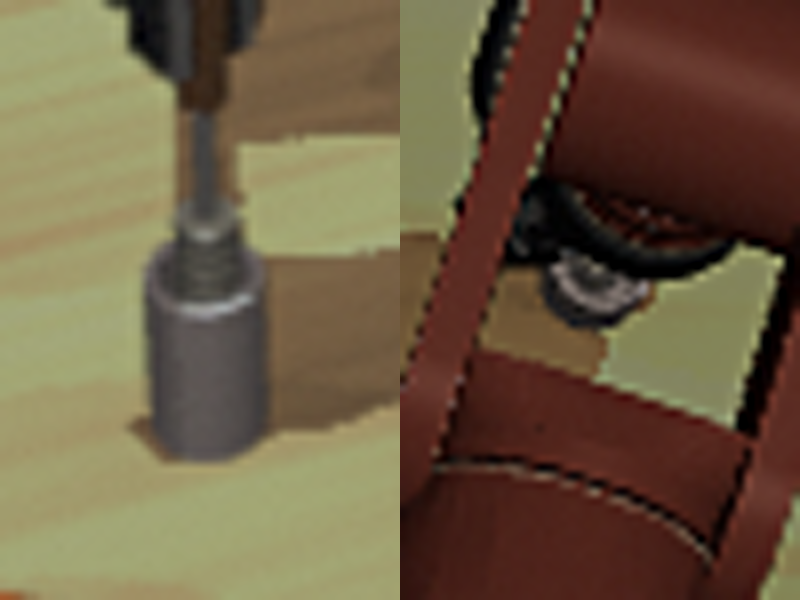

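The brush is inside the bowl, centred (head at crop (207,270), bowl axis at 207), and the bowl is undisturbed. Continuing to the floor.

Call:
{"name": "step_arm", "arguments": {"moves": [[[0,0,-1,0],[0,0,-1,0],[0,0,-1,0],[0,0,-0.3,0],[0,0,0,0]]]}}

```text
t: 8.05
tool_pos: [0.6175, -0.1108, 0.1346]
tool_rot: [2.511, -1.887, -0.004]
contact_force: [0.7, 0.0, -0.8]
opening: 0.0169
```

Call:
{"name": "step_arm", "arguments": {"moves": [[[0,0,-0.15,0],[0,0,-0.15,0],[0,0,0,0]]]}}

```text
t: 8.3
tool_pos: [0.6186, -0.1111, 0.1337]
tool_rot: [-2.511, 1.887, -0.001]
contact_force: [0.3, -0.1, -0.8]
opening: 0.0169
```

Call:
{"name": "step_arm", "arguments": {"moves": [[[0,0,-0.15,0],[0,0,-0.1,0],[0,0,0,0]]]}}

```text
t: 8.55
tool_pos: [0.6194, -0.1113, 0.1334]
tool_rot: [-2.511, 1.887, -0.004]
contact_force: [-1.6, -0.1, 7.1]
opening: 0.0171
```

Floor contact felt at 7 N. Now the strokes.

Call:
{"name": "step_arm", "arguments": {"moves": [[[0,0,1,0],[0,0,1.6,0],[0,0,1.6,0],[0,0,1.6,0],[0,0,0.45,0],[0,0,0,0],[0,0,0,0]]]}}

```text
t: 9.13
tool_pos: [0.6182, -0.111, 0.193]
tool_rot: [-2.511, 1.887, 0.0]
contact_force: [0.4, 0.1, -1.5]
opening: 0.0168
```

Call:
{"name": "step_arm", "arguments": {"moves": [[[0,0,-1.5,0],[0,0,-1.5,0],[0,0,-1.5,0],[0,0,-1.2,0],[0,0,-0.4,0],[0,0,-0.2,0],[0,0,0,0],[0,0,0,0]]]}}

```text
t: 9.8
tool_pos: [0.6189, -0.1112, 0.1316]
tool_rot: [-2.511, 1.887, -0.001]
contact_force: [-2.4, 1.3, 10.4]
opening: 0.0167
```

Call:
{"name": "step_arm", "arguments": {"moves": [[[0,0,1,0],[0,0,1.6,0],[0,0,1.6,0],[0,0,1.6,0],[0,0,0.45,0],[0,0,0,0],[0,0,0,0]]]}}

```text
t: 10.38
tool_pos: [0.6178, -0.1109, 0.1914]
tool_rot: [2.511, -1.887, -0.002]
contact_force: [-0.5, 0.1, -1.3]
opening: 0.0168
```

Call:
{"name": "step_arm", "arguments": {"moves": [[[0,0,1,0],[0,0,1.5,0],[0,0,1.35,0],[0,0,0,0]]]}}

```text
t: 10.72
tool_pos: [0.6203, -0.1116, 0.2363]
tool_rot: [-2.509, 1.886, -0.011]
contact_force: [0.9, 0.5, -0.0]
opening: 0.0165
```

Call:
{"name": "step_arm", "arguments": {"moves": [[[-1.3,-1.9,0,0],[-2.1,-3.1,0,0],[-2.1,-3.1,0,0],[-2.1,-3.1,0,0],[-2.1,-3.1,0,0],[-1.6,-2.3,0,0],[-1.0,-1.3,0,0],[-0.5,-0.73,0,0],[0,0,0,0],[0,0,0,0]]]}}

```text
t: 11.55
tool_pos: [0.4906, -0.2972, 0.2316]
tool_rot: [-2.511, 1.888, -0.001]
contact_force: [0.4, -0.3, -0.4]
opening: 0.0172
```

Call:
{"name": "step_arm", "arguments": {"moves": [[[0,0,-1.5,0],[0,0,-1.5,0],[0,0,-0.5,0],[0,0,0,0],[0,0,0,0]]]}}

```text
t: 11.97
tool_pos: [0.4908, -0.2965, 0.1963]
tool_rot: [-2.512, 1.886, 0.001]
contact_force: [-0.5, 0.7, -0.7]
opening: 0.0171
```

```bash
python3 - <<'E'
from h import *
o=readout.get_obs();print({k:np.round(o[k],4) for k in('t','tool_pos','tool_rot','contact_force','wrist_torque')})
s=viewer.get_image('scene')
t=viewer.get_image('top')
R=lambda im,x,y,w,h,k:cv2.resize(im[y:y+h,x:x+w],None,fx=k,fy=k,interpolation=cv2.INTER_CUBIC)
cv2.imwrite('pics/b6.png',np.hstack([R(s,180,165,60,90,6),R(s,258,200,50,75,8)[:540],]))
E
```

```text
{'t': np.float64(11.9667), 'tool_pos': array([ 0.4908, -0.2965,  0.1963]), 'tool_rot': array([-2.5125e+00,  1.8857e+00,  7.0000e-04]), 'contact_force': array([-0.5343,  0.7178, -0.7073]), 'wrist_torque': array([ 0.0311, -0.0412,  0.0313])}
```

View pics/b6.png

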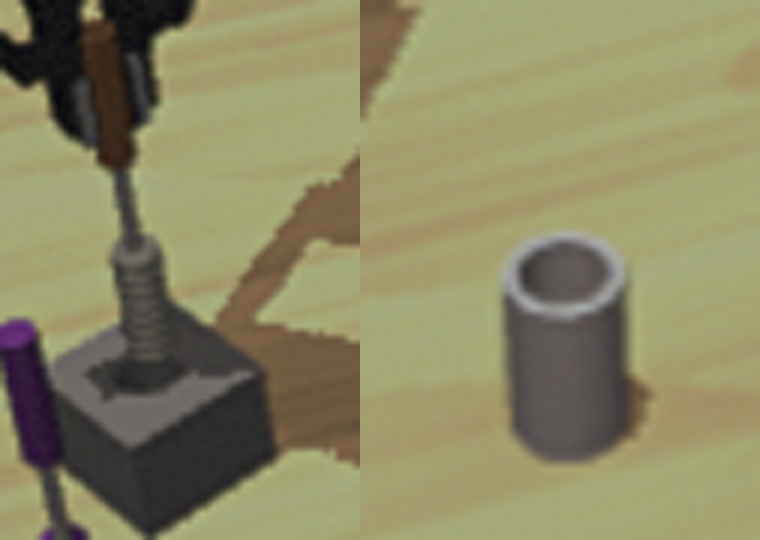

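The brush end (crop (149,358)) is lined up over the hole (150,376), and the bowl still stands at the same place. Lowering it in.

Call:
{"name": "step_arm", "arguments": {"moves": [[[0,0,-0.7,0],[0,0,-0.7,0],[0,0,-0.7,0],[0,0,0,0]]]}}

```text
t: 12.4
tool_pos: [0.4899, -0.2971, 0.1732]
tool_rot: [2.511, -1.888, -0.002]
contact_force: [1.0, -1.6, -1.6]
opening: 0.0169
```

Call:
{"name": "step_arm", "arguments": {"moves": [[[0,0,-1.2,0],[0,0,-1.2,0],[0,0,-1.0,0],[0,0,-0.3,0],[0,0,0,0],[0,0,0,0]]]}}

```text
t: 12.9
tool_pos: [0.4902, -0.2972, 0.1379]
tool_rot: [-2.511, 1.887, 0.001]
contact_force: [0.6, -0.8, -0.9]
opening: 0.0169
```

Call:
{"name": "step_arm", "arguments": {"moves": [[[0,0,-0.1,0],[0,0,-0.1,0],[0,0,0,0]]]}}

```text
t: 13.15
tool_pos: [0.4903, -0.2973, 0.1365]
tool_rot: [-2.511, 1.887, 0.0]
contact_force: [-0.8, -0.4, -1.0]
opening: 0.0172
```

Call:
{"name": "step_arm", "arguments": {"moves": [[[0,0,0,0],[0,0,0,0],[0,0,0,0],[0,0,0,0],[0,0,0,0],[0,0,0,0],[0,0,0,0],[0,0,0,0]]], "grip": 0}}

```text
t: 13.82
tool_pos: [0.4903, -0.2973, 0.1363]
tool_rot: [2.511, -1.888, -0.0]
contact_force: [0.5, 0.0, -0.1]
opening: 0.0855
```

Call:
{"name": "step_arm", "arguments": {"moves": [[[0,0,1,0],[0,0,2,0],[0,0,3,0],[0,0,3,0],[0,0,3,0],[0,0,0,0]]]}}

```text
t: 14.32
tool_pos: [0.4929, -0.2994, 0.2656]
tool_rot: [2.511, -1.887, 0.021]
contact_force: [1.0, -0.2, 1.2]
opening: 0.0854
```

The brush has been released. Next I'll refine the tongs pose, and check the clamp outline and how the brush stands.

```bash
python3 - <<'E'
from fit import *
np.set_printoptions(precision=4,suppress=True)
s=viewer.get_image('scene');t=viewer.get_image('top')
cv2.imwrite('pics/s7.png',s);cv2.imwrite('pics/t7.png',t)
R=lambda im,x,y,w,h,k:np.clip(cv2.resize(im[y:y+h,x:x+w],None,fx=k,fy=k,interpolation=cv2.INTER_CUBIC)*1.6,0,255).astype(np.uint8)
A=R(t,198,182,64,95,6); B=R(s,365,150,45,65,6)[:390]; C=R(s,160,175,70,60,4)[:180]
W=np.zeros((570,384+280,3),np.uint8);W[:,:384]=A;W[:390,384:384+270]=B;W[390:570,384:]=C[:180]
cv2.imwrite('pics/b7.png',W)
for c in('scene','top'):
  for n in('tongs_grip','jaw_left','jaw_right','tongs','clamp_center','brush_handle'):
    print(c,n,[(np.round(x['at'],1).tolist(),round(x['confidence'],2),atz(c,x['at'],.038)[:2]) for x in nets.pinpoint(c,n)[:2]])
  x=nets.masks_of(c,'clamp_center')
  if x:
    m=x[0]['region'].astype(np.uint8);r=cv2.minAreaRect(np.argwhere(m)[:,::-1].astype(np.float32));print(c,x[0]['confidence'],[atz(c,p,.03)[:2] for p in cv2.boxPoints(r)])
E
```

```text
scene tongs_grip [([378.2, 178.4], 0.79, array([0.4555, 0.2827]))]
scene jaw_left [([403.0, 198.8], 0.68, array([0.579 , 0.3007]))]
scene jaw_right [([375.5, 197.3], 0.41, array([0.5398, 0.2247]))]
scene tongs [([378.5, 181.2], 0.55, array([0.4694, 0.2758]))]
scene clamp_center [([259.0, 285.6], 0.63, array([ 0.7378, -0.2185])), ([348.0, 222.6], 0.45, array([0.6128, 0.0917]))]
scene brush_handle [([183.7, 227.9], 0.95, array([ 0.4547, -0.3517])), ([202.3, 198.1], 0.76, array([ 0.34 , -0.274]))]
scene 0.95 [array([ 0.7352, -0.28  ]), array([ 0.6608, -0.2426]), array([ 0.7408, -0.1485]), array([ 0.8091, -0.1903])]
top tongs_grip [([225.0, 229.3], 0.93, array([0.4612, 0.2916]))]
top jaw_left [([223.7, 192.8], 0.62, array([0.5766, 0.3003]))]
top jaw_right [([256.3, 149.6], 0.62, array([0.7177, 0.2017])), ([252.5, 204.6], 0.52, array([0.5413, 0.2077]))]
top tongs [([226.6, 231.1], 0.67, array([0.4557, 0.2864]))]
top clamp_center [([388.8, 148.5], 0.68, array([ 0.7315, -0.2213]))]
top brush_handle [([441.0, 189.4], 0.56, array([ 0.604 , -0.3889]))]
top 0.97 [array([ 0.7379, -0.1546]), array([ 0.7803, -0.1887]), array([ 0.7106, -0.2733]), array([ 0.6684, -0.2391])]
```

View pics/b7.png

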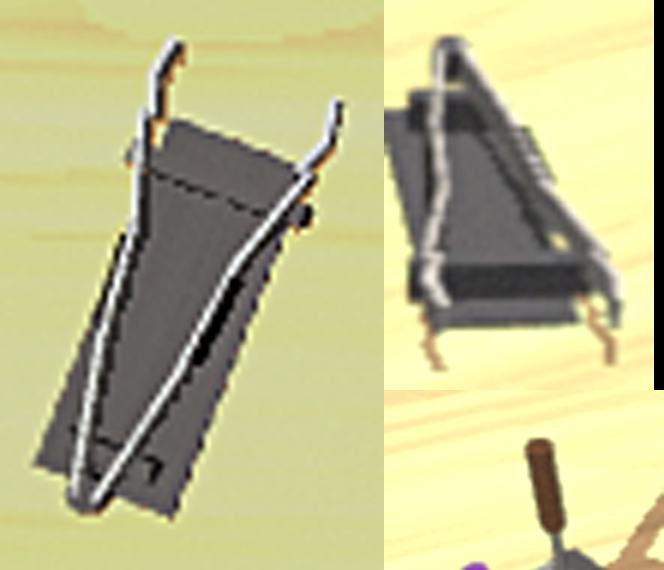

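The crop shows the tongs open on their rest, hinge at (85,498), jaw V middles near (157,76) and (332,138), right rubber grip near (215,320). At lower right the brush stands upright in its block, released.

```bash
python3 - <<'E'
from fit import *
np.set_printoptions(precision=4,suppress=True)
c=lambda x,y:((x+.5)/6-.5+198,(y+.5)/6-.5+182)
H=atz('top',c(85,495),.048)[:2];L=atz('top',c(157,76),.048)[:2];R=atz('top',c(331,138),.048)[:2]
M=(L+R)/2;d=(M-H)/np.linalg.norm(M-H);print('H,L,R,M',H,L,R,M,'len',np.linalg.norm(M-H),'jawgap',np.linalg.norm(L-R),'yaw',np.arctan2(d[1],d[0]),'yawLR',np.arctan2(*(-(L-R)*[1,-1])[[0,1]]))
print('grip est',(H+M)/2, M-.11*d, H+.11*d)
# grip backs: predicted pixels (6x crop)
G=(H+M)/2;n=np.array([-d[1],d[0]])
for s in(-.0305,.0305):
  for u in(-.025,.025):
    print(s,u,[np.round(((proj('top',np.r_[G+s*n+u*d,z])-[198,182])+.5)*6-.5,0) for z in(.028,.048)])
# scene check
for z,p in((.048,H),(.048,L),(.048,R)): print('scene px',((proj('scene',np.r_[p,z])-[365,150])+.5)*6-.5+[384,0])
E
```

```text
H,L,R,M [0.3519 0.3268] [0.571 0.298] [0.5406 0.2056] [0.5558 0.2518] len 0.21728607651866674 jawgap 0.09728028713212973 yaw -0.35258493598169394 yawLR -0.3183508970888044
grip est [0.4538 0.2893] [0.4525 0.2898] [0.4551 0.2888]
-0.0305 -0.025 [array([207., 367.]), array([201., 366.])]
-0.0305 0.025 [array([243., 278.]), array([237., 277.])]
0.0305 -0.025 [array([100., 324.]), array([ 92., 323.])]
0.0305 0.025 [array([137., 236.]), array([129., 234.])]
scene px [444.531   44.6874]
scene px [604.5287 272.5712]
scene px [419.8837 280.7309]
```

Call:
{"name": "step_arm", "arguments": {"moves": [[[-0.25,4,0,-0.061],[-0.25,4,0,-0.061],[-0.25,4,0,-0.061],[-0.25,4,0,-0.061],[-0.25,4,0,-0.061],[-0.25,4,0,-0.061],[-0.25,4,0,-0.061],[-0.25,4,0,-0.061],[-0.25,4,0,-0.061],[-0.25,4,0,-0.061]]]}}

```text
t: 15.95
tool_pos: [0.4648, 0.1046, 0.2567]
tool_rot: [-1.824, 2.557, -0.001]
contact_force: [0.9, 0.2, 0.3]
opening: 0.0856
```

Call:
{"name": "step_arm", "arguments": {"moves": [[[-0.25,4,0,0],[-0.25,4,0,0],[-0.25,4,0,0],[-0.18,3.5,0,0],[0,2.13,0,0],[0,1,0,0],[0,0,0,0],[0,0,0,0]]]}}

```text
t: 16.62
tool_pos: [0.456, 0.2885, 0.2562]
tool_rot: [1.829, -2.554, 0.001]
contact_force: [0.5, -0.4, 0.1]
opening: 0.0853
```

```bash
python3 - <<'E'
from h import *
o=readout.get_obs();r=o['tool_rot'];x=cv2.Rodrigues(np.array(r,float))[0][:,0];print({k:np.round(o[k],4) for k in('t','q','tool_pos','tool_rot')},np.arctan2(x[1],x[0]))
E
```

```text
{'t': np.float64(16.6167), 'q': array([ 4.2650e-01, -1.6570e-01,  1.7812e+00, -7.0000e-04,  1.5267e+00,
        2.3252e+00]), 'tool_pos': array([0.456 , 0.2885, 0.2562]), 'tool_rot': array([ 1.8286e+00, -2.5537e+00,  9.0000e-04])} -1.898709455905272
```

Call:
{"name": "step_arm", "arguments": {"moves": [[[0,0,-4,0],[0,0,-4,0],[0,0,-4,0],[0,0,-3,0],[0,0,-2,0],[0,0,0,0]]]}}

```text
t: 17.12
tool_pos: [0.4527, 0.2854, 0.0806]
tool_rot: [1.819, -2.548, -0.002]
contact_force: [-0.8, -0.6, -0.7]
opening: 0.0854
```

Call:
{"name": "step_arm", "arguments": {"moves": [[[0,0,-1.5,0],[0,0,-1.5,0],[0,0,-1.5,0],[0,0,-1.5,0],[0,0,-1.0,0],[0,0,0,0],[0,0,0,0]]]}}

```text
t: 17.7
tool_pos: [0.4566, 0.2885, 0.0171]
tool_rot: [-1.827, 2.555, -0.0]
contact_force: [0.2, 0.0, -0.6]
opening: 0.0855
```

```bash
python3 - <<'E'
from h import *
o=readout.get_obs();print({k:np.round(o[k],4) for k in('t','tool_pos','contact_force','wrist_torque')})
s=viewer.get_image('scene');t=viewer.get_image('top')
cv2.imwrite('pics/s8.png',s);cv2.imwrite('pics/t8.png',t)
for c in('scene','top'):
  for n in('jaw_left','jaw_right','tongs_grip'):
    print(c,n,[(np.round(x['at'],1).tolist(),round(x['confidence'],2)) for x in nets.pinpoint(c,n)[:2]])
# difference to earlier picture around the tongs jaws
for a,b,(x,y,w,h) in(('s7','s8',(395,190,15,20)),('t7','t8',(218,184,40,25))):
  d=cv2.absdiff(cv2.imread(f'pics/{a}.png'),cv2.imread(f'pics/{b}.png'))[y:y+h,x:x+w];print(d.mean(),d.max())
E
```

```text
{'t': np.float64(17.7), 'tool_pos': array([0.4566, 0.2885, 0.0171]), 'contact_force': array([ 0.2386,  0.0202, -0.5735]), 'wrist_torque': array([ 0.0654, -0.0079,  0.0293])}
scene jaw_left [([399.9, 197.2], 0.8)]
scene jaw_right [([282.7, 244.8], 0.61), ([373.7, 200.6], 0.52)]
scene tongs_grip [([375.8, 180.4], 0.5)]
top jaw_left [([224.2, 191.5], 0.52)]
top jaw_right []
top tongs_grip [([223.3, 229.0], 0.59)]
0.9822222222222222 6
5.544333333333333 135
```

Call:
{"name": "step_arm", "arguments": {"moves": [[[0,0,0,0],[0,0,0,0],[0,0,0,0],[0,0,0,0],[0,0,0,0]]], "grip": 0.33, "squeeze": 30}}

```text
t: 18.52
tool_pos: [0.4567, 0.2894, 0.0172]
tool_rot: [-1.828, 2.553, -0.0]
contact_force: [-1.0, -0.4, 6.7]
opening: 0.0569
```

```bash
python3 - <<'E'
from h import *
o=readout.get_obs();print({k:np.round(o[k],4) for k in('t','tool_pos','contact_force','wrist_torque','opening')})
s=viewer.get_image('scene');t=viewer.get_image('top')
cv2.imwrite('pics/s9.png',s);cv2.imwrite('pics/t9.png',t)
R=lambda im,x,y,w,h,k:np.clip(cv2.resize(im[y:y+h,x:x+w],None,fx=k,fy=k,interpolation=cv2.INTER_CUBIC)*1.6,0,255).astype(np.uint8)
cv2.imwrite('pics/b9.png',np.hstack([R(t,198,182,64,95,6),R(s,355,130,60,95,6)]))
E
```

```text
{'t': np.float64(18.5167), 'tool_pos': array([0.4567, 0.2894, 0.0172]), 'contact_force': array([-1.0343, -0.4049,  6.7306]), 'wrist_torque': array([-0.0539,  0.0593,  0.0227]), 'opening': np.float64(0.0569)}
```

View pics/b9.png

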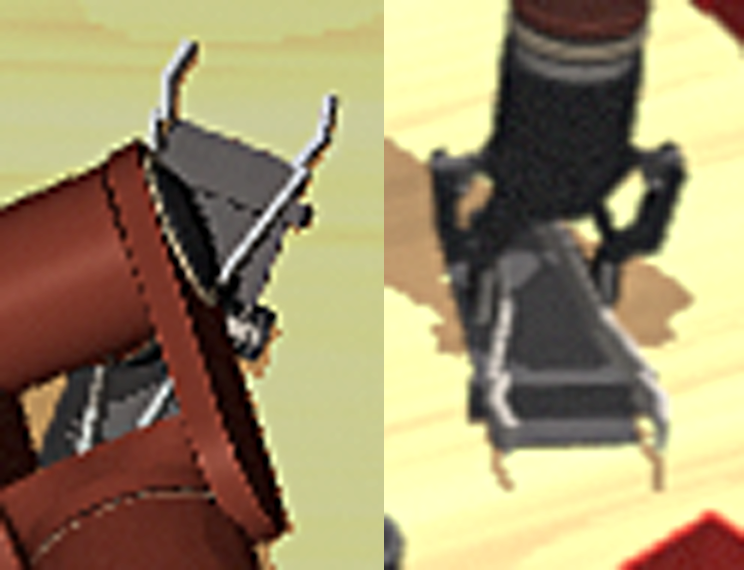

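Both pads are on the grips and the jaws have closed about 8 mm: left tip (190,48), right tip (332,100). Lifting gently.

Call:
{"name": "step_arm", "arguments": {"moves": [[[0,0,0.3,0],[0,0,0.5,0],[0,0,0.7,0],[0,0,0.8,0],[0,0,0.7,0],[0,0,0,0],[0,0,0,0]]]}}

```text
t: 19.2
tool_pos: [0.4566, 0.2892, 0.0472]
tool_rot: [-1.828, 2.553, -0.001]
contact_force: [-0.0, 0.3, -1.1]
opening: 0.0571
```

```bash
python3 - <<'E'
from h import *
np.set_printoptions(precision=4,suppress=True)
o=readout.get_obs();print({k:np.round(o[k],4) for k in('t','tool_pos','contact_force','wrist_torque','opening')})
s=viewer.get_image('scene');t=viewer.get_image('top')
cv2.imwrite('pics/s10.png',s);cv2.imwrite('pics/t10.png',t)
P={c:{n:nets.pinpoint(c,n) for n in('jaw_left','jaw_right','tongs_grip')} for c in('scene','top')}
for n in('jaw_left','jaw_right','tongs_grip'):
  print(n,[[(np.round(x['at'],1).tolist(),round(x['confidence'],2)) for x in P[c][n][:2]] for c in P])
  try: print(tri(P['scene'][n][0]['at'],P['top'][n][0]['at']))
  except Exception as e: print(e)
E
```

```text
{'t': np.float64(19.2), 'tool_pos': array([0.4566, 0.2892, 0.0472]), 'contact_force': array([-0.0431,  0.3376, -1.0866]), 'wrist_torque': array([ 0.0241, -0.03  ,  0.0033]), 'opening': np.float64(0.0571)}
jaw_left [[([399.2, 189.9], 0.8), ([403.8, 240.5], 0.46)], [([223.5, 194.5], 0.63)]]
(array([0.567 , 0.2927, 0.0671]), [array([ 0.8, -0.1]), array([0.7, 0.4])])
jaw_right [[([376.9, 193.9], 0.42)], [([246.7, 203.8], 0.68)]]
(array([0.5426, 0.2249, 0.0534]), [array([-0.4,  0. ]), array([-0.3, -0.2])])
tongs_grip [[([380.7, 170.8], 0.72), ([201.9, 201.4], 0.69)], [([223.3, 230.6], 0.52)]]
(array([0.4556, 0.2901, 0.067 ]), [array([ 0.4, -0. ]), array([0.4, 0.2])])
```

Call:
{"name": "step_arm", "arguments": {"moves": [[[0,0,0.7,0],[0,0,1.2,0],[0,0,1.5,0],[0,0,1.5,0],[0,0,1.2,0],[0,0,0.6,0],[0,0,0.3,0],[0,0,0,0]]]}}

```text
t: 20.27
tool_pos: [0.4564, 0.2892, 0.1173]
tool_rot: [-1.828, 2.553, -0.0]
contact_force: [-0.8, -0.3, -0.9]
opening: 0.0575
```

Call:
{"name": "step_arm", "arguments": {"moves": [[[0.1,-0.6,0,0],[0.2,-1.2,0,0],[0.3,-1.8,0,0],[0.4,-2.3,0,0],[0.4,-2.4,0,0],[0.4,-2.4,0,0],[0.4,-2.4,0,0],[0.4,-2.4,0,0],[0.4,-2.4,0,0],[0.4,-2.4,0,0]]]}}

```text
t: 21.1
tool_pos: [0.4892, 0.0838, 0.1152]
tool_rot: [1.827, -2.554, -0.001]
contact_force: [0.6, -0.1, -2.7]
opening: 0.0572
```

Call:
{"name": "step_arm", "arguments": {"moves": [[[0.4,-2.4,0,0],[0.4,-2.4,0,0],[0.4,-2.4,0,0],[0.4,-2.4,0,0],[0.4,-2.3,0,0],[0.4,-1.9,0,0],[0.25,-1.3,0,0],[0.1,-0.9,0,0],[0,0,0,0],[0,0,0,0]]]}}

```text
t: 21.93
tool_pos: [0.517, -0.074, 0.1158]
tool_rot: [1.828, -2.555, -0.002]
contact_force: [0.2, -0.4, -1.2]
opening: 0.0568
```

```bash
python3 - <<'E'
from h import *
np.set_printoptions(precision=4,suppress=True)
o=readout.get_obs();x=cv2.Rodrigues(np.array(o['tool_rot'],float))[0][:,0];print({k:np.round(o[k],4) for k in('t','tool_pos','contact_force','wrist_torque','opening')},np.arctan2(x[1],x[0]))
s=viewer.get_image('scene');t=viewer.get_image('top')
cv2.imwrite('pics/s11.png',s);cv2.imwrite('pics/t11.png',t)
P={c:{n:nets.pinpoint(c,n) for n in('jaw_left','jaw_right','bowl_center','tongs_grip')} for c in('scene','top')}
for n in P['top']:
  print(n,[[(np.round(x['at'],1).tolist(),round(x['confidence'],2)) for x in P[c][n][:2]] for c in P])
  try: print(tri(P['scene'][n][0]['at'],P['top'][n][0]['at']))
  except Exception as e: print(e)
for c in P:
  for m in nets.masks_of(c,'tongs')[:2]: print(c,m['box'],m['confidence'])
E
```

```text
{'t': np.float64(21.9333), 'tool_pos': array([ 0.517 , -0.074 ,  0.1158]), 'contact_force': array([ 0.2496, -0.4416, -1.1682]), 'wrist_torque': array([-0.0297,  0.0083, -0.0259]), 'opening': np.float64(0.0568)} -1.899642991722237
jaw_left [[([298.5, 218.5], 0.82)], [([340.6, 171.9], 0.73)]]
(array([ 0.6372, -0.0681,  0.1274]), [array([ 1.4, -0. ]), array([1.2, 0.5])])
jaw_right [[([269.4, 218.0], 0.68)], [([366.0, 182.7], 0.41)]]
(array([ 0.6073, -0.1415,  0.1293]), [array([ 0.2, -0. ]), array([0.2, 0.1])])
bowl_center [[([280.8, 244.8], 0.85), ([204.7, 226.1], 0.37)], [([356.0, 181.8], 0.6), ([410.5, 228.0], 0.59)]]
(array([ 0.6219, -0.1187,  0.0358]), [array([ 0.1, -0. ]), array([0.1, 0. ])])
tongs_grip [[([279.6, 193.7], 0.87)], [([410.9, 226.8], 0.65), ([344.3, 211.3], 0.55)]]
(array([ 0.5166, -0.1797,  0.1742]), [array([-35.3,  -5.5]), array([-30.4, -14.5])])
scene [265.8, 178.9, 301.1, 224.2] 0.85
```

```bash
python3 - <<'E'
from h import *
s=cv2.imread('pics/s11.png');t=cv2.imread('pics/t11.png')
R=lambda im,x,y,w,h,k:np.clip(cv2.resize(im[y:y+h,x:x+w],None,fx=k,fy=k,interpolation=cv2.INTER_CUBIC)*1.6,0,255).astype(np.uint8)
cv2.imwrite('pics/b11.png',np.hstack([R(t,328,155,50,75,8),R(s,255,190,50,75,8)]))
E
```

```text
(no output)
```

View pics/b11.png

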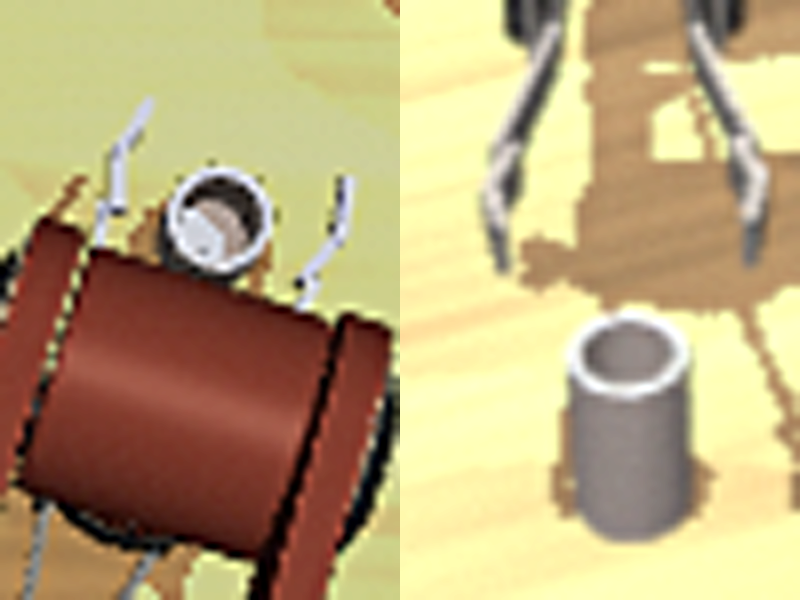

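The top crop shows the bowl mouth at (218,218), between the open jaws: left V at (117,156), right V at (341,235). The scene view shows the tongs level above the bowl. Computing the remaining offset.

```bash
python3 - <<'E'
from h import *
np.set_printoptions(precision=4,suppress=True)
c=lambda x,y:((x+.5)/8-.5+328,(y+.5)/8-.5+155)
for z in(.140,.148): 
  J=atz('top',c(229,194),z);print('jaw mid',z,J, 'vs tcp',J[:2]-[.5175,-.0745])
B=atz('top',c(218,218),.072);print('bowl',B,'delta bowl-jaw',B-J)
d=np.array([np.cos(-.335),np.sin(-.335)]);print('along/lat',(B-J)[:2]@d,(B-J)[:2]@[-d[1],d[0]])
# scene: rim centre and jaw mids (8x crop at 255,190; left edges of jaws offset 400)
c2=lambda x,y:((x-400+.5)/8-.5+255,(y+.5)/8-.5+190)
B2=atz('scene',c2(628,355),.072);L=atz('scene',c2(494,192),.148);R=atz('scene',c2(760,180),.148);print('scene bowl',B2,'jawmid',(L+R)/2,L,R)
E
```

```text
jaw mid 0.14 [ 0.617  -0.1106  0.14  ] vs tcp [ 0.0995 -0.0361]
jaw mid 0.148 [ 0.6159 -0.11    0.148 ] vs tcp [ 0.0984 -0.0355]
bowl [ 0.617  -0.1119  0.072 ] delta bowl-jaw [ 0.0012 -0.0019 -0.076 ]
along/lat 0.001716146037685292 -0.001407157223606919
scene bowl [ 0.6199 -0.1106  0.072 ] jawmid [ 0.6216 -0.1091  0.148 ] [ 0.6081 -0.1499  0.148 ] [ 0.6352 -0.0682  0.148 ]
```

Call:
{"name": "step_arm", "arguments": {"moves": [[[0.1,-0.15,-0.6,0],[0,0,-1.2,0],[0,0,-1.5,0],[0,0,-1.2,0],[0,0,-0.5,0],[0,0,0,0]]]}}

```text
t: 23.03
tool_pos: [0.5167, -0.0751, 0.0636]
tool_rot: [1.827, -2.552, -0.006]
contact_force: [-0.4, -0.3, -1.2]
opening: 0.0573
```

Call:
{"name": "step_arm", "arguments": {"moves": [[[0,0,-0.8,0],[0,0,-1.2,0],[0,0,-1.2,0],[0,0,-0.8,0],[0,0,-0.3,0],[0,0,0,0],[0,0,0,0]]]}}

```text
t: 23.62
tool_pos: [0.5185, -0.0755, 0.0231]
tool_rot: [1.829, -2.554, -0.0]
contact_force: [0.4, 0.0, -1.5]
opening: 0.0574
```

```bash
python3 - <<'E'
from h import *
np.set_printoptions(precision=4,suppress=True)
o=readout.get_obs();print({k:np.round(o[k],4) for k in('t','tool_pos','contact_force','wrist_torque','opening')})
s=viewer.get_image('scene');t=viewer.get_image('top')
P={c:{n:nets.pinpoint(c,n) for n in('jaw_left','jaw_right','bowl_center')} for c in('scene','top')}
for n in P['top']:
  print(n,[[(np.round(x['at'],1).tolist(),round(x['confidence'],2)) for x in P[c][n][:2]] for c in P])
  try: print(tri(P['scene'][n][0]['at'],P['top'][n][0]['at']))
  except Exception as e: print(e)
print([(m['box'],m['confidence']) for m in nets.masks_of('scene','bowl')[:2]])
E
```

```text
{'t': np.float64(23.6167), 'tool_pos': array([ 0.5185, -0.0755,  0.0231]), 'contact_force': array([ 0.4421,  0.0209, -1.4884]), 'wrist_torque': array([-0.0368, -0.0102,  0.0021]), 'opening': np.float64(0.0574)}
jaw_left [[([299.5, 242.3], 0.75), ([285.0, 219.7], 0.27)], [([339.3, 177.4], 0.7), ([413.4, 221.7], 0.33)]]
(array([ 0.634 , -0.0667,  0.0369]), [array([ 0.7, -0. ]), array([0.5, 0.2])])
jaw_right [[([270.9, 239.6], 0.55), ([279.5, 245.1], 0.54)], [([369.2, 185.8], 0.52)]]
(array([ 0.6101, -0.1509,  0.057 ]), [array([-2.9, -0. ]), array([-2.4, -0.9])])
bowl_center [[([279.9, 244.8], 0.64)], [([356.0, 178.9], 0.6)]]
(array([ 0.6292, -0.1207,  0.0433]), [array([ 1.2, -0. ]), array([0.9, 0.4])])
[([276.4, 229.8, 294.2, 258.7], 0.73)]
```

Call:
{"name": "step_arm", "arguments": {"moves": [[[0,0,0,0],[0,0,0,0],[0,0,0,0],[0,0,0,0]]], "grip": 0.46}}

```text
t: 24.4
tool_pos: [0.5185, -0.0755, 0.0233]
tool_rot: [-1.829, 2.555, 0.0]
contact_force: [0.2, -0.3, -1.0]
opening: 0.0463
```

Call:
{"name": "step_arm", "arguments": {"moves": [[[0,0,0,0],[0,0,0,0],[0,0,0,0],[0,0,0,0]]], "grip": 0.53}}

```text
t: 24.73
tool_pos: [0.5185, -0.0755, 0.0233]
tool_rot: [1.829, -2.555, -0.0]
contact_force: [0.8, -0.1, -1.8]
opening: 0.0402
```

Call:
{"name": "step_arm", "arguments": {"moves": [[[0,0,0,0],[0,0,0,0],[0,0,0,0],[0,0,0,0]]], "grip": 0.57}}

```text
t: 25.07
tool_pos: [0.5185, -0.0755, 0.0233]
tool_rot: [1.829, -2.554, -0.0]
contact_force: [-0.2, 0.4, -1.3]
opening: 0.0371
```

```bash
python3 - <<'E'
from h import *
np.set_printoptions(precision=4,suppress=True)
o=readout.get_obs();print({k:np.round(o[k],4) for k in('t','tool_pos','contact_force','wrist_torque','opening')})
s=viewer.get_image('scene')
for n in('jaw_left','jaw_right','bowl_center'): print(n,[(np.round(x['at'],1).tolist(),round(x['confidence'],2)) for x in nets.pinpoint('scene',n)[:2]])
for n in('bowl','tongs'): print([(m['box'],m['confidence']) for m in nets.masks_of('scene',n)[:2]])
E
```

```text
{'t': np.float64(25.0667), 'tool_pos': array([ 0.5185, -0.0755,  0.0233]), 'contact_force': array([-0.2001,  0.4209, -1.2909]), 'wrist_torque': array([ 0.0216, -0.0278,  0.02  ]), 'opening': np.float64(0.0371)}
jaw_left [([290.7, 245.3], 0.73)]
jaw_right [([276.4, 240.3], 0.51), ([283.6, 245.4], 0.41)]
bowl_center [([279.2, 245.4], 0.6), ([204.8, 225.1], 0.23)]
[([277.3, 231.6, 294.7, 258.3], 0.63)]
[([271.7, 208.4, 293.1, 250.7], 0.63)]
```

Nearly closed and still on target. Now the clamp squeeze.

Call:
{"name": "step_arm", "arguments": {"moves": [[[0,0,0,0],[0,0,0,0],[0,0,0,0],[0,0,0,0],[0,0,0,0]]], "grip": 1, "squeeze": 60}}

```text
t: 25.78
tool_pos: [0.5185, -0.0756, 0.0233]
tool_rot: [-1.829, 2.555, -0.0]
contact_force: [-0.1, 0.2, -1.0]
opening: 0.0357
```

Call:
{"name": "step_arm", "arguments": {"moves": [[[0,0,0.2,0],[0,0,0.4,0],[0,0,0.6,0],[0,0,0.8,0],[0,0,0,0],[0,0,0,0]]]}}

```text
t: 26.28
tool_pos: [0.5193, -0.0757, 0.0444]
tool_rot: [-1.828, 2.553, -0.003]
contact_force: [0.4, 0.5, -2.3]
opening: 0.0358
```

```bash
python3 - <<'E'
from h import *
np.set_printoptions(precision=4,suppress=True)
o=readout.get_obs();print({k:np.round(o[k],4) for k in('t','tool_pos','contact_force','wrist_torque','opening')})
s=viewer.get_image('scene')
for n in('jaw_left','jaw_right','bowl_center','bowl'): print(n,[(np.round(x['at'],1).tolist(),round(x['confidence'],2)) for x in nets.pinpoint('scene',n)[:2]])
for n in('bowl','tongs'): print([(m['box'],m['confidence']) for m in nets.masks_of('scene',n)[:2]])
for z in(0,.02): print(z,proj('scene',np.array([.6175,-.1115,z])),proj('scene',np.array([.6175,-.1115,z+.072])))
E
```

```text
{'t': np.float64(26.2833), 'tool_pos': array([ 0.5193, -0.0757,  0.0444]), 'contact_force': array([ 0.3584,  0.4954, -2.3043]), 'wrist_torque': array([0.0723, 0.1196, 0.0076]), 'opening': np.float64(0.0358)}
jaw_left [([291.8, 236.2], 0.76)]
jaw_right [([276.6, 237.7], 0.63), ([280.1, 213.0], 0.56)]
bowl_center [([280.3, 238.9], 0.78)]
bowl [([286.5, 251.3], 0.87), ([276.1, 236.9], 0.75)]
[([276.6, 224.2, 291.0, 253.7], 0.71)]
[]
0 [283.2132 252.1705] [282.4353 233.4496]
0.02 [283.0027 247.1093] [282.209  227.9942]
```

The clamp has stopped at 35.8 mm, and the load change (−1.1 N, 0.12 N·m) matches the bowl hanging in the jaws. Lifting the rest of the way.

Call:
{"name": "step_arm", "arguments": {"moves": [[[0,0,0.5,0],[0,0,1,0],[0,0,1.4,0],[0,0,1.6,0],[0,0,1.6,0],[0,0,1,0],[0,0,0.6,0],[0,0,0.3,0],[0,0,0,0],[0,0,0,0]]]}}

```text
t: 27.47
tool_pos: [0.5181, -0.0754, 0.1226]
tool_rot: [1.828, -2.554, -0.001]
contact_force: [0.3, -0.2, -2.6]
opening: 0.0357
```

Call:
{"name": "step_arm", "arguments": {"moves": [[[0,0,0,0],[0,0,0,0],[0,0,0,0],[0,0,0,0],[0,0,0,0],[0,0,0,0],[0,0,0,0],[0,0,0,0]]]}}

```text
t: 28.13
tool_pos: [0.5185, -0.0756, 0.1233]
tool_rot: [1.829, -2.555, 0.0]
contact_force: [0.0, -0.2, -2.2]
opening: 0.036
```

```bash
python3 - <<'E'
from fit import *
np.set_printoptions(precision=4,suppress=True)
o=readout.get_obs();print({k:np.round(o[k],4) for k in('t','tool_pos','contact_force','wrist_torque','opening')})
s=viewer.get_image('scene');t=viewer.get_image('top');cv2.imwrite('pics/s12.png',s);cv2.imwrite('pics/t12.png',t)
P={c:{n:nets.pinpoint(c,n) for n in('bowl_center','bowl','brush_handle','coupling_center','clamp_center','key_bin_center')} for c in('scene','top')}
for n in P['top']: print(n,[[(np.round(x['at'],1).tolist(),round(x['confidence'],2)) for x in P[c][n][:2]] for c in P])
for n in('bowl_center','bowl'):
  try: print(tri(P['scene'][n][0]['at'],P['top'][n][0]['at']))
  except Exception as e: print(e)
for c in P: print(c,[(m['box'],m['confidence']) for m in nets.masks_of(c,'bowl')[:2]])
for z in(.09,.10,.11): a1,b1=ext(circ('scene',.6185,-.1115,z,.021)),ext(circ('scene',.6185,-.1115,z+.072,.021));print(z,'pred box',min(a1[0],b1[0]),b1[1],max(a1[2],b1[2]),a1[3])
# bystanders: change against first pictures
for c,(x,y,w,h) in(('s coupling',(338,210,24,26)),('s bin',(372,215,62,50)),('s clamp',(232,265,56,40)),('t coupling',(274,180,24,24)),('t bin',(228,128,56,42)),('t clamp',(365,132,44,38))):
  a_=cv2.imread('pics/scene0.png' if c[0]=='s' else 'pics/top0.png');b_=s if c[0]=='s' else t
  d=cv2.absdiff(a_,b_)[y:y+h,x:x+w];print(c,round(d.mean(),2),d.max())
E
```

```text
{'t': np.float64(28.1333), 'tool_pos': array([ 0.5185, -0.0756,  0.1233]), 'contact_force': array([ 0.0326, -0.2005, -2.2493]), 'wrist_torque': array([0.0975, 0.0819, 0.0488]), 'opening': np.float64(0.036)}
bowl_center [[([280.9, 218.6], 0.79), ([277.1, 190.4], 0.49)], [([356.9, 177.7], 0.5)]]
bowl [[([285.0, 227.9], 0.82)], [([353.2, 181.7], 0.54)]]
brush_handle [[([202.3, 197.3], 0.85), ([184.7, 227.8], 0.72)], [([418.2, 221.7], 0.62), ([440.9, 194.6], 0.59)]]
coupling_center [[([347.9, 221.5], 0.76)], [([285.3, 193.2], 0.67)]]
clamp_center [[([258.1, 280.6], 0.97)], [([387.6, 150.1], 0.65)]]
key_bin_center [[([404.2, 238.5], 0.88)], [([254.8, 150.7], 0.64)]]
(array([ 0.6215, -0.1144,  0.1297]), [array([ 0.4, -0. ]), array([0.3, 0.1])])
(array([ 0.6156, -0.1044,  0.0882]), [array([-0.5,  0. ]), array([-0.4, -0.2])])
scene [([274.7, 203.6, 292.9, 233.6], 0.68), ([339.3, 213.6, 355.8, 232.4], 0.43)]
top [([410.6, 218.5, 427.1, 227.4], 0.64), ([349.6, 172.6, 363.3, 186.3], 0.53)]
0.09 pred box 273.32928828508363 203.00910668043323 290.21431226265724 234.18611447809528
0.1 pred box 273.1607177533026 200.0325487343206 290.142295956823 231.41029304707487
0.11 pred box 272.99033170575416 197.02328002712022 290.0695406309892 228.60416075430754
s coupling 2.16 7
s bin 2.33 13
s clamp 2.1 8
t coupling 4.42 7
t bin 3.67 8
t clamp 4.27 8
```

Kinematics says 10.0 cm, but the pictures put the underside nearer 9.4 cm, so I'll raise it 4 mm. I'll also check that it isn't creeping.

Call:
{"name": "step_arm", "arguments": {"moves": [[[0,0,0.2,0],[0,0,0.2,0],[0,0,0,0],[0,0,0,0],[0,0,0,0],[0,0,0,0]]]}}

```text
t: 29.43
tool_pos: [0.5184, -0.0755, 0.1272]
tool_rot: [1.829, -2.554, -0.0]
contact_force: [0.2, -0.2, -2.4]
opening: 0.0358
```

```bash
cat > edges.py <<'E'
from h import *
def edges(s):
  g=cv2.cvtColor(s,cv2.COLOR_BGR2GRAY).astype(int);return g[224:240,280:288].mean(1).round(0).astype(int).tolist()
E
python3 - <<'E'
from edges import *
o=readout.get_obs();print({k:np.round(o[k],4) for k in('t','tool_pos','contact_force','wrist_torque','opening')})
s=viewer.get_image('scene');cv2.imwrite('pics/s13.png',s)
print(edges(cv2.imread('pics/s12.png')),edges(s),[(m['box'],m['confidence']) for m in nets.masks_of('scene','bowl')[:1]])
E
```

```text
{'t': np.float64(29.4333), 'tool_pos': array([ 0.5184, -0.0755,  0.1272]), 'contact_force': array([ 0.1955, -0.1909, -2.4453]), 'wrist_torque': array([ 0.04  ,  0.1759, -0.0224]), 'opening': np.float64(0.0358)}
[82, 83, 82, 81, 81, 80, 91, 121, 147, 150, 145, 145, 140, 147, 147, 145] [82, 82, 82, 80, 81, 94, 126, 144, 144, 144, 152, 145, 140, 147, 146, 146] [([277.3, 204.0, 290.6, 232.1], 0.81)]
```

Call:
{"name": "step_arm", "arguments": {"moves": [[[0,0,0,0],[0,0,0,0],[0,0,0,0],[0,0,0,0],[0,0,0,0],[0,0,0,0],[0,0,0,0],[0,0,0,0],[0,0,0,0],[0,0,0,0]]]}}

```text
t: 30.37
tool_pos: [0.5185, -0.0755, 0.1273]
tool_rot: [-1.829, 2.554, -0.0]
contact_force: [-0.2, -0.4, -2.4]
opening: 0.0354
```

```bash
python3 - <<'E'
from edges import *
o=readout.get_obs();print({k:np.round(o[k],4) for k in('t','tool_pos','contact_force','wrist_torque','opening')})
s=viewer.get_image('scene')
d=cv2.absdiff(s,cv2.imread('pics/s13.png'))[170:250,260:305]
print(edges(s),d.mean(),d.max(),[(m['box'],m['confidence']) for m in nets.masks_of('scene','bowl')[:1]])
E
```

```text
{'t': np.float64(30.3667), 'tool_pos': array([ 0.5185, -0.0755,  0.1273]), 'contact_force': array([-0.1775, -0.3874, -2.4317]), 'wrist_torque': array([0.0246, 0.0938, 0.0368]), 'opening': np.float64(0.0354)}
[82, 82, 82, 80, 81, 94, 127, 144, 144, 144, 151, 145, 140, 146, 147, 146] 1.1652777777777779 33 [([276.6, 203.0, 293.8, 232.5], 0.8)]
```

No creep over a second: the bowl's lower edge is at row 230.3, which puts the underside about 10.3 cm up. Handing in.

```bash
python3 -c "
from station import ctrl
print(ctrl.finish_job())"
```

```text
the job is handed in; nothing more can be done
None
```

The job is done and handed in after about 30.5 s of the 72 s allowed.

**What I did:**
- I took the brown-handled brush out of its block and pushed it down to the bowl's floor twice, feeling the floor at 7 N and 10 N. Each time I drew it back up until its end was about 5 mm below the rim.
- I then stood the brush back in its block and let go of it.
- I picked up the tongs by their rubber grips, closed the jaws on the bowl and lifted it. I finished still holding it in the tongs at 60 N.

**Last checks:**
- **Hold:** the grip stayed at 35–36 mm, the size expected for the tongs clamped on the bowl. The extra load matches the bowl's weight. Pictures a second apart showed no creep.
- **Height:** the bowl's lower edge in the picture puts its underside about 10.3 cm above the bench, and the arm's own travel says 10.4 cm. The trained network read about 9.4 cm before I raised the bowl the last 4 mm.
- **Bystanders:** comparing pictures with the first ones showed no movement of the coupling, the bin or the clamp.
- **Brush:** it was still detected standing in its block.
- **Not seen directly:** I had no picture views left to look at the final pose. That the bowl is mouth up rests on its outline matching the upright prediction; a small droop of a degree or two cannot be ruled out.

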